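# Cam-clamp a lathe faceplate in its drilling jig

## Task

Load the aluminium lathe faceplate into the drilling jig: turn it so that its three bolt holes line up with the jig's three brass studs, set it flat on the board over them and let go of it. Then swing the cam lever by its black handle just far enough for the jaw to close the gap and press on the faceplate, so that the jaw's sprung orange face is pushed about half-way in, never so far that it bottoms out, and let go of the handle. Leave the bowl, the tin and the sanding block where they are.

Things in the scene. Friction and masses are not known exactly. Their poses are not given: they have to be found in the camera images.
- plate_mid (a point): Aluminium lathe faceplate, loose, about 0.5 kg: disc 132 mm across, 10 mm thick, with a round boss on top, 40 mm across (48 in its lowest 6 mm), 45 mm high; 55 mm overall. Three 16 mm through holes, 47 mm from the axis, 120 degrees apart. Point: on the axis, 27.5 mm above the underside; z up along the boss, x points at one hole. Starts flat on the bench, boss up, left of the jig.
- nest (a point): Centre of the circle of three brass studs, on the top of the jig's board. Studs: 10 mm across, tapered tips, 16 mm high, 47 mm from this point, 120 degrees apart, one in this frame's +y direction. z is up; the clamp lies on the -y side and its jaw moves to +y. Any hole may go on any stud. When home, the faceplate's underside is at this height.
- jig: The drilling jig: a plywood board 170 x 330 mm, 18 mm thick, fixed to the bench, which carries the studs and the cam clamp. Origin at the centre of its underside; axes parallel to the nest's.
- pivot (a point): On the vertical axis of the cam and lever, at mid-height of the handle (60 mm above the board). Axes parallel to the nest's. It lies on the nest's -y side, 123 to 131 mm away, different each time, so the gap from the jaw's face to the disc's rim differs too: 4 to 14 mm at the start with the faceplate centred. The faceplate may shift 3 mm more until the studs stop it.
- knob (a point): Centre of the upright black handle at the end of the cam lever: a cylinder 28 mm in diameter and 42 mm high, 90 mm from the pivot axis; this point is half-way up it. The steel lever arm lies under it, its top 27 mm below this point. The handle spins freely about its own axis, as a crank's does; it may be pinched from above or pushed sideways.
- cam (a joint): Lever angle, rad, 0 open to 2.9, growing anticlockwise seen from above. Starts at 0 to 0.3, the lever pointing towards the robot (at 0: along the nest's -x, 15 degrees towards -y); swings by way of -y to +x. The red eccentric cam pushes the blue jaw forward by 9 mm per rad. Stiff (4 to 7 N at the handle); stays where it is left.
- face (a joint): How far the jaw's sprung orange face (68 mm wide, 8 mm thick) is pushed back towards the blue jaw, m: 0 free to 0.008 bottomed out. Springs: 2.5 N per mm. The open space between the two, with yellow pins, is 8 mm wide when free and visible from above.
- bowl: Turned wooden bowl, 130 mm across and 55 mm high, bystander; origin at the centre of its underside.
- wax_tin: Green round wax tin, 76 mm across and 50 mm high, bystander; origin at the centre of its underside.
- sanding_block: Cork sanding block with a dark wooden top, 62 x 100 x 33 mm, bystander; origin at the centre of its underside.
Things that resemble listed ones, but are neither listed nor needed, are in the scene too. There is more than one size of the part that bears plate_mid; the job needs the smallest.

How it is judged:
On the way:
1. the faceplate lies flat on the board over the three studs, let go, with the jaw not yet pressing on it (horizontal distance between plate_mid and nest below 0.006 m and z of plate_mid in the frame of nest between 0.024 and 0.031 m and angle between plate_mid's own z axis and vertical below 0.04 rad and contact force between the fingers and faceplate below 0.5 N and value of joint face below 0.0012 m), for 0.2 s.
At the end, for the whole second after the job is handed in: The faceplate lies flat on the board over the three studs (its axis within 6 mm of the stud circle's centre, its height within 3.5 mm, tilt under 0.04 rad), at rest and let go; the jaw presses on it with the sprung face pushed in by 2 to 6.2 mm of its 8 mm; the lever is at rest and let go (horizontal distance between plate_mid and nest below 0.006 m and z of plate_mid in the frame of nest between 0.024 and 0.031 m and angle between plate_mid's own z axis and vertical below 0.04 rad and value of joint face between 0.002 and 0.0062 m and linear speed of faceplate below 0.01 m/s and velocity of joint cam between -0.05 and 0.05 rad/s); the robot touches nothing.
It fails at once if the cam overruns: the sprung face is pushed in more than 7.4 mm (bottoms out) (value of joint face above 0.0074 m).
It fails at once if the turned bowl is moved by more than 30 mm (distance of bowl from where it was at the start of the episode above 0.03 m).
It fails at once if the wax tin is moved by more than 30 mm (distance of wax_tin from where it was at the start of the episode above 0.03 m).
It fails at once if the sanding block is moved by more than 30 mm (distance of sanding_block from where it was at the start of the episode above 0.03 m).
It also fails if it takes over 64 s, if anything falls off the work surface, if the arm or the gripper's body presses on something with over 40 N, if the wrist force passes 120 N, or if a joint passes its speed limit or range.

## Robot

A 7-joint arm with a two-finger parallel gripper is mounted at the origin on the work surface. World frame = base frame: x ahead of the robot, y to its left, z up, the work surface at z = 0. Lengths are in m, angles in rad, forces in N, time in s.
With the tool pointing down it reaches from about 0.4 to 0.9 m from the base axis. Payload 5.6 kg.
Tool frame: the origin (TCP) lies midway between the tips of the shut fingers; the grasp point (between the pads) lies 19 mm behind it; z points along the fingers, y is the line along which they close (so a half turn about z gives the same grasp; the last joint's range is limited). The gripper opens to 92 mm and grips with 3 to 60 N. Pads are 20 mm wide; open, the fingers measure 128 mm over their backs; the gripper's body (75 mm by 189 mm) begins 69 mm behind the grasp point.
Start: joints at [-1.282, 0.468, -0.012, 1.603, 0.006, 1.071, -0.056], TCP at [0.212, 0.615, 0.215] pointing down, gripper open.
Joint ranges: [-2.53, 2.53], [-0.31, 2.02], [-1.57, 1.55], [0.28, 2.44], [-1.29, 4.43], [0.15, 1.84], [-2.92, 2.92]. Speed limits (rad/s): [2.57, 2.57, 3.14, 3.14, 3.14, 3.14, 3.14].

## Interface

Orientations are given as [roll, pitch, yaw] about the fixed x, y, z axes, in that order (R = Rz(yaw) Ry(pitch) Rx(roll)).
In Python, from rig import r gives the robot as it stands. The module is installed in compiled form; this text tells all that it offers.
- The arm moves only by the tool move_arm, never from a script. Its argument "deltas" is one flat list of numbers, 7 for each row, row after row: the turn, a rotation vector about the world's x, y, z in rad, then the shift along the world's x, y, z in cm, then the gripper command: -1 is shut, 1 is fully open, values between are in proportion. In form: [ax, ay, az, x, y, z, jaw, ax, ay, az, x, y, z, jaw, ...]. A call has exactly 10 rows; each row shifts and turns the commanded pose from where the row before left it; what a row does not reach is not made up. A row lasts 1/10 s, in which the tool goes at most 50 mm and 8.59 degrees, less where a joint would pass 70% of its speed; a pose out of reach is approached as far as the arm can. A call with a gripper value outside its range is refused whole. The fingers move at their own pace and stop on an object; "grip_force" is the grip in N (left out, the last holds). Time passes only in rows, so rows that do not move let the fingers close, or fill a call up. It gives the time, the measured TCP pose, the force, the opening and the grip force at its end, in the units of the state.
- r.get_obs(): the state, without advancing time (a new reading comes with each control period).
- r.get_image(name): name is "side" or "top" or "wrist"; returns a dict with "frame" (384x512x3 uint8, red, green, blue), "K" (3x3 intrinsics, pixels), "cam_to_world" (4x4, takes a point from camera to world coordinates). Camera axes: x right, y down, z forward; pixel columns grow to the right and rows downward; lengths in m; the calibration is good to about 2 mm. A picture is of the moment at which its call begins. There is no depth.
- r.job_done(): hands the job in; it is judged then, once.
Trained networks look in a picture, given as the dict that the camera call returned (one of the last four; its "shot" number tells which), for a name from the list of things; names that differ only in an ending like _2 or _b are one class to them, and where a whole thing is asked for, a point or a joint stands for the part that bears it (a point fixed in the world has none). Each returns a list of dicts, best first, with "confidence" (0 to 1); they miss things now and then, are a little off and sometimes report something else, mostly with a low value. They report only what shows in the picture. A call takes as long as a camera call. They do not tell look-alikes from the thing itself.
- r.boxes_of(picture, query): "location" ([x, y, z] in m, in the coordinates of the camera as it stood for that picture, good to about 4 mm: the middle of the surface that is visible of it).
- r.landmark_of(picture, query): "location" ([x, y, z] in m, in the coordinates of the camera as it stood for that picture, good to about 4 mm: a listed point, or the origin of a listed thing).
The state is a dict: "t": time; "qpos": joint angles; "joint_velocities": joint speeds; "joint_torque": joint torques, N m; "eef_pos": TCP position; "eef_rot": TCP orientation; "force": force on the tool from outside, world axes, zero at the start; "wrist_torque": the same for the moment, N m; "finger_gap": finger opening in m; "finger_force": force on a finger pad.
Only numpy, scipy, OpenCV 4.12 (cv2) and the standard library are available. Lean on these libraries where they do the work, as an engineer would, in place of code of your own. Each camera call takes 0.05 s, during which the arm holds its last target. There are 200 camera calls.

## Working session

There is one attempt and no reset: what is moved stays moved. The work goes in short steps, Python scripts to look and compute and a tool call to move; the robot and the scene stay as the last step left them, time stands still between calls to the robot, and variables do not carry over. Pictures are saved under pics/ and viewed, at most 10 in all, crops included, and the job is handed in when it is done.

Besides the shell and the picture viewer there is one more tool, called after "Request:" by a JSON object that holds its "api" and its "payload", one argument or row to a line. move_arm: Moves the arm, as the interface text tells. Its arguments: {"type":"object","properties":{"deltas":{"type":"array","items":{"type":"number"}},"grip_force":{"type":"number"}},"required":["deltas"]}

```bash
mkdir -p pics
cat > h.py <<'E'
import numpy as np, cv2
from rig import r
def pix(im,p):
    T=np.linalg.inv(im["cam_to_world"]); c=T[:3,:3]@np.asarray(p)+T[:3,3]; q=im["K"]@c; return q[:2]/q[2]
def ray(im,uv,z):
    d=np.linalg.inv(im["K"])@np.array([uv[0],uv[1],1.]); T=im["cam_to_world"]; d=T[:3,:3]@d; o=T[:3,3]
    return o+d*(z-o[2])/d[2]
def w(im,l): T=im["cam_to_world"]; return T[:3,:3]@np.asarray(l)+T[:3,3]
def save(im,n,crop=None,s=1):
    f=im["frame"]
    if crop: f=f[crop[1]:crop[3],crop[0]:crop[2]]
    cv2.imwrite(n,cv2.resize(f,None,fx=s,fy=s,interpolation=cv2.INTER_CUBIC)[:,:,::-1])
E
python3 - <<'E'
from h import *
np.set_printoptions(precision=3,suppress=True)
a=r.get_image("top"); b=r.get_image("side")
f=np.hstack([a["frame"],b["frame"]])
cv2.imwrite("pics/a.png",a["frame"][:,:,::-1]);cv2.imwrite("pics/b.png",b["frame"][:,:,::-1])
print(a["cam_to_world"],a["K"],b["cam_to_world"])
for im,n in((a,"top"),(b,"side")):
  for q in ["plate_mid","nest","pivot","knob","jig","bowl","wax_tin","sanding_block"]:
    for d in r.landmark_of(im,q): 
      p=w(im,d["location"]); print(n,q,round(d["confidence"],2),p,pix(im,p))
print(r.get_obs())
E
```

```text
[[ 0.029 -0.997  0.074  0.41 ]
 [-1.    -0.028  0.014  0.152]
 [-0.012 -0.075 -0.997  1.64 ]
 [ 0.     0.     0.     1.   ]] [[491.123   0.    260.632]
 [  0.    491.123 188.363]
 [  0.      0.      1.   ]] [[ 0.91  -0.315  0.269  0.228]
 [-0.414 -0.664  0.623 -0.563]
 [-0.018 -0.678 -0.735  0.981]
 [ 0.     0.     0.     1.   ]]
top plate_mid 0.94 [0.391 0.554 0.04 ] [143.047 227.384]
top plate_mid 0.63 [0.521 0.354 0.029] [206.225 189.547]
top plate_mid 0.58 [0.306 0.293 0.041] [222.102 255.868]
top nest 0.7 [ 0.522 -0.078  0.014] [336.993 193.014]
top pivot 0.89 [ 0.551 -0.201  0.073] [378.36  183.882]
top pivot 0.63 [ 0.684  0.277 -0.003] [231.942 142.726]
top knob 0.88 [ 0.486 -0.274  0.077] [401.457 204.784]
top jig 0.89 [ 0.541 -0.157 -0.001] [359.987 188.363]
top bowl 0.91 [ 0.777  0.037 -0.001] [303.6   117.261]
top wax_tin 0.75 [ 0.685  0.281 -0.   ] [230.589 142.231]
top sanding_block 0.73 [ 0.754 -0.15  -0.002] [358.702 125.44 ]
side plate_mid 0.8 [0.523 0.357 0.026] [230.572 163.924]
side plate_mid 0.75 [0.309 0.297 0.046] [171.776 193.183]
side plate_mid 0.7 [0.392 0.55
[... 278 characters left out ...]
0.282 -0.004] [284.702 169.642]
side wax_tin 0.3 [0.518 0.358 0.027] [229.083 163.875]
side sanding_block 0.84 [ 0.749 -0.155  0.002] [378.84 265.37]
side sanding_block 0.39 [ 0.517 -0.078  0.016] [289.411 271.917]
{'t': 0.9, 'qpos': array([-1.282,  0.467, -0.012,  1.603,  0.006,  1.071, -0.056]), 'joint_velocities': array([ 0.001,  0.002, -0.001, -0.001, -0.002,  0.   ,  0.002]), 'joint_torque': array([  0.001, -52.04 ,  -0.012, -24.406,  -0.057,   0.011,   0.   ]), 'eef_pos': array([0.212, 0.615, 0.215]), 'eef_rot': array([3.142, 0.   , 2.81 ]), 'force': array([-1.079,  0.057, -0.293]), 'wrist_torque': array([-0.031,  0.034,  0.01 ]), 'finger_force': 0.0, 'finger_gap': 0.09206972979691311}
```

View pics/a.png

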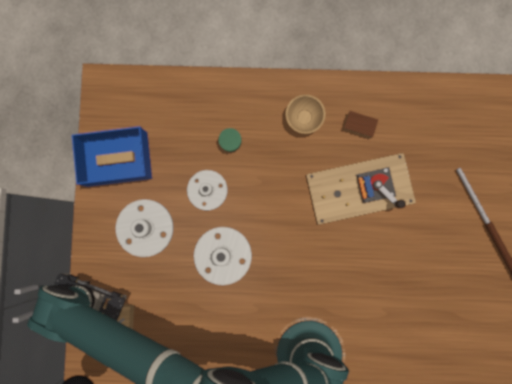

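View pics/b.png

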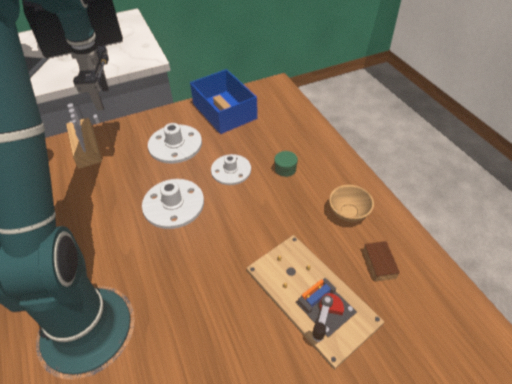

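Candidates for the faceplate in the top picture: (144,228) about 57 px, (222,256) about 57 px, and (207,190) about 41 px (132 mm at ~307 px/m). The last one is the smallest, so I choose it. A close crop to check, together with the jig.

Run:
```python
from h import *
np.set_printoptions(precision=3,suppress=True)
a=r.get_image("top"); f=a["frame"]
c1=cv2.resize(f[163:218,178:236],None,fx=6,fy=6,interpolation=cv2.INTER_CUBIC)
c2=cv2.resize(f[150:226,304:416],(int(112*4),76*4),interpolation=cv2.INTER_CUBIC)
o=np.zeros((330,348+448,3),np.uint8);o[:c1.shape[0],:348]=c1;o[:304,348:796]=c2
cv2.imwrite("pics/c.png",o[:,:,::-1])
g=f.astype(int)
roi=np.zeros(f.shape[:2],bool);roi[163:218,178:236]=1
m=((g.min(2)>120)&roi).astype(np.uint8)
cs,_=cv2.findContours(m,cv2.RETR_EXTERNAL,cv2.CHAIN_APPROX_NONE);c=max(cs,key=cv2.contourArea)
e=cv2.fitEllipse(c);print(e, ray(a,e[0],0.01))
# holes
disc=np.zeros_like(m);cv2.drawContours(disc,[c],-1,1,-1)
n,l,s,cen=cv2.connectedComponentsWithStats(((disc>0)&(g.min(2)<125)).astype(np.uint8))
for i in range(1,n): 
  p=ray(a,cen[i],0.008); print(s[i,4],cen[i],p, np.hypot(*(p-ray(a,e[0],0.01))[:2]))
```

```text
((206.67279052734375, 189.65121459960938), (39.355567932128906, 39.76088333129883), 37.789669036865234) [0.522 0.355 0.01 ]
1 [199. 171.] [0.583 0.383 0.008] 0.06808095962526585
1 [202. 170.] [0.587 0.373 0.008] 0.06809314946975512
1 [197. 172.] [0.58  0.389 0.008] 0.06799164709617439
8 [196.125 180.125] [0.553 0.391 0.008] 0.0480714792490383
1 [224. 179.] [0.559 0.298 0.008] 0.06763186554281805
1 [189. 180.] [0.552 0.415 0.008] 0.06794363262718217
9 [220. 185.] [0.539 0.311 0.008] 0.046855496614988966
24 [205.    188.708] [0.525 0.361 0.008] 0.00672528189692918
1 [224. 200.] [0.489 0.296 0.008] 0.0672820740028111
8 [204.  203.5] [0.475 0.362 0.008] 0.04689372279522279
1 [196. 207.] [0.463 0.388 0.008] 0.06766168124342392
```

View pics/c.png

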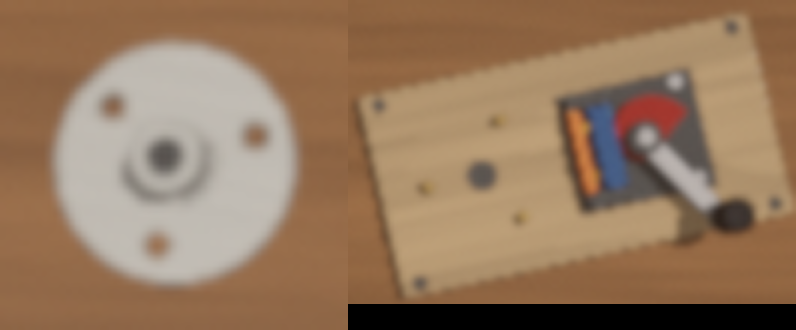

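The crop shows the small plate: boss at (165,158), holes at (112,106), (256,136), (156,245), so the hole angle is about 50.6° mod 120. On the jig the studs are at (497,121), (425,188), (519,218), with the clamp on the right. I'll move above the plate.

Request:
{"api": "move_arm", "payload": {
  "deltas": [0,0,-0.064,3.1,-2.6,0,1,0,0,-0.064,3.1,-2.6,0,1,0,0,-0.064,3.1,-2.6,0,1,0,0,-0.064,3.1,-2.6,0,1,0,0,-0.064,3.1,-2.6,0,1,0,0,-0.064,3.1,-2.6,0,1,0,0,-0.064,3.1,-2.6,0,1,0,0,-0.064,3.1,-2.6,0,1,0,0,-0.064,3.1,-2.6,0,1,0,0,-0.064,3.1,-2.6,0,1],
  "grip_force": 30
}}

```text
t: 1.95
eef_pos: [0.5229, 0.3535, 0.2148]
eef_rot: [3.141, -0.0, 2.167]
force: [-0.6, 0.5, -0.2]
finger_gap: 0.0917
finger_force: 0.0
```

Run:
```python
from h import *
np.set_printoptions(precision=4,suppress=True)
o=r.get_obs();print(o['t'],o['eef_pos'],o['eef_rot'],o['qpos'])
a=r.get_image("wrist"); t=r.get_image("top"); save(a,"pics/d.png")
print(a["cam_to_world"]); print(pix(a,[.522,.355,.055]))
for d in r.landmark_of(a,"plate_mid"): print(d["confidence"],w(a,d["location"]))
for uv in [(341.25,180.25),(323.25,197),(346.75,204.5)]: print(ray(t,uv,0.032))
print(ray(t,(337.5,194),0.018))
for uv in [(304+31/4,150+104/4),(304+383/4,150+27/4),(304+427/4,150+203/4),(304+72/4,150+283/4)]: print("screw",ray(t,uv,0.018))
```

```text
1.95 [0.5229 0.3535 0.2148] [ 3.1412 -0.0001  2.1673] [-0.8224  0.4359  0.2345  1.6654 -0.1133  1.0531  0.0436]
[[ 0.8277  0.5362  0.1652  0.4735]
 [ 0.5611 -0.7901 -0.2468  0.4234]
 [-0.0019  0.297  -0.9549  0.3845]
 [ 0.      0.      0.      1.    ]]
[255.9997 174.7956]
0.67 [0.5214 0.3514 0.0298]
0.6 [0.6884 0.2773 0.0021]
0.57 [0.3053 0.2907 0.0379]
[ 0.5635 -0.0888  0.032 ]
[ 0.5068 -0.031   0.032 ]
[ 0.4844 -0.1081  0.032 ]
[ 0.5189 -0.0794  0.018 ]
screw [0.5762 0.0068 0.018 ]
screw [ 0.6485 -0.2832  0.018 ]
screw [ 0.5035 -0.3204  0.018 ]
screw [ 0.4293 -0.03    0.018 ]
```

View pics/d.png

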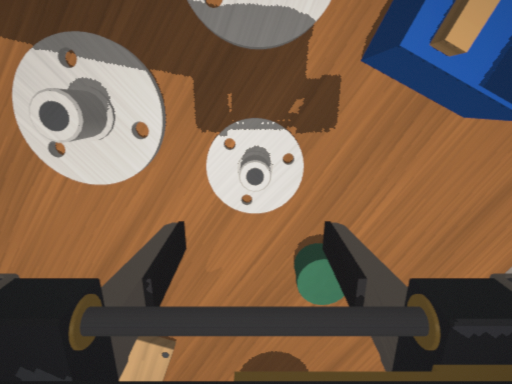

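Run:
```python
from h import *
np.set_printoptions(precision=4,suppress=True)
a=r.get_image("wrist");f=a["frame"]
g=cv2.cvtColor(f,cv2.COLOR_RGB2HSV).astype(int)
c0=ray(a,(255,177),0.055)
print("boss",c0)
P=[]
for uv in [(230,144),(288,159),(247,200)]:
  x,y=uv; s=g[y-9:y+10,x-9:x+10]
  m=s[:,:,1]>70; yy,xx=np.nonzero(m); q=(x-9+xx.mean(),y-9+yy.mean())
  p=ray(a,q,0.008);P.append(p);print(m.sum(),q,p)
c=np.mean(P,0);print("c",c)
for p in P: d=p-c; print(np.hypot(*d[:2]),np.degrees(np.arctan2(d[1],d[0]))%120)
```

```text
boss [0.5241 0.3498 0.055 ]
92 (np.float64(229.22826086956522), np.float64(140.9673913043478)) [0.475  0.3615 0.008 ]
80 (np.float64(287.7125), np.float64(155.65)) [0.551  0.3889 0.008 ]
64 (np.float64(246.25), np.float64(196.890625)) [0.537  0.3086 0.008 ]
c [0.521 0.353 0.008]
0.04682243274807361 49.575568302749474
0.04682412528424094 50.12620954907996
0.04721244427442343 49.8491150502735
```

Request:
{"api": "move_arm", "payload": {
  "deltas": [0,0,0,-0.2,0,-2.4,1,0,0,0,0,0,-2.4,1,0,0,0,0,0,-2.4,1,0,0,0,0,0,-2.4,1,0,0,0,0,0,-2.4,1,0,0,0,0,0,-2.4,1,0,0,0,0,0,-2.4,1,0,0,0,0,0,-2.4,1,0,0,0,0,0,0,1,0,0,0,0,0,0,-1]
}}

```text
t: 3.15
eef_pos: [0.5188, 0.3558, 0.0227]
eef_rot: [-3.141, -0.001, 2.172]
force: [0.1, 0.5, 0.4]
finger_gap: 0.0857
finger_force: 0.0
```

Request:
{"api": "move_arm", "payload": {
  "deltas": [0,0,0,0,0,0,-1,0,0,0,0,0,0,-1,0,0,0,0,0,0,-1,0,0,0,0,0,0,-1,0,0,0,0,0,0,-1,0,0,0,0,0,0,-1,0,0,0,0,0,0,-1,0,0,0,0,0,0.5,-1,0,0,0,0,0,1.5,-1,0,0,0,0,0,3,-1]
}}

```text
t: 4.15
eef_pos: [0.5175, 0.3529, 0.071]
eef_rot: [-3.135, 0.0, 2.17]
force: [0.8, -0.5, -4.1]
finger_gap: 0.0393
finger_force: 30.0
```

```bash
cat > nest.py <<'E'
from h import *
from scipy.optimize import least_squares
np.set_printoptions(precision=4,suppress=True)
T=r.get_image("top");S=r.get_image("side")
for d in r.landmark_of(T,"nest")+r.landmark_of(S,"nest"): print("lm",d["confidence"],d["location"])
def studs(p): 
  return [np.array([p[0]+.047*np.cos(p[2]+k*2.0944),p[1]+.047*np.sin(p[2]+k*2.0944),0.028]) for k in range(3)]
p0=np.array([.518,-.0765,np.radians(104.1)])
obs=[]
for im,R in((T,5),(S,6)):
  f=im["frame"].astype(np.float32)
  lab=cv2.cvtColor(im["frame"],cv2.COLOR_RGB2LAB).astype(np.float32)
  for k,s in enumerate(studs(p0)):
    u,v=np.round(pix(im,s)).astype(int)
    w_=lab[v-R:v+R+1,u-R:u+R+1]
    bg=np.median(w_.reshape(-1,3),0); d=np.linalg.norm(w_-bg,axis=2); d[d<max(d.max()*.4,0)]=0
    yy,xx=np.mgrid[v-R:v+R+1,u-R:u+R+1]; q=np.array([(d*xx).sum(),(d*yy).sum()])/d.sum()
    obs.append((im,k,q)); print(k,pix(im,s),q,d.max())
  def res(p,im=im): return np.concatenate([pix(i,studs(p)[k])-q for i,k,q in obs if i is im])
  o=least_squares(res,p0); print(o.x,np.degrees(o.x[2]),o.fun)
F=np.hstack([cv2.resize(T["frame"][160:220,304:370],(396,360),interpolation=cv2.INTER_CUBIC),cv2.resize(S["frame"][240:300,255:321],(396,360),interpolation=cv2.INTER_CUBIC)])
cv2.imwrite("pics/e.png",F[:,:,::-1])
E
python3 nest.py
```

```text
lm 0.68 [0.2521, 0.0148, 1.6224]
lm 0.82 [0.0807, 0.2413, 1.0873]
0 [323.0874 197.1446] [322.3992 196.9642] 36.027767
1 [346.8821 204.621 ] [346.1161 204.3283] 34.132095
2 [341.2282 180.4559] [340.2554 180.1398] 36.027767
[ 0.5188 -0.0738  1.8247] 104.54709660312488 [-0.0945  0.0259  0.0364 -0.0474  0.0582  0.0214]
0 [278.2248 257.0999] [278.3381 258.6107] 65.00769
1 [283.9325 284.1367] [284.2089 285.5485] 64.03905
2 [307.2917 266.5309] [307.3648 267.9095] 64.03905
[ 0.5164 -0.0804  1.8219] 104.38943241662389 [-0.0603 -0.1003 -0.046   0.1258  0.1063 -0.0429]
```

View pics/e.png

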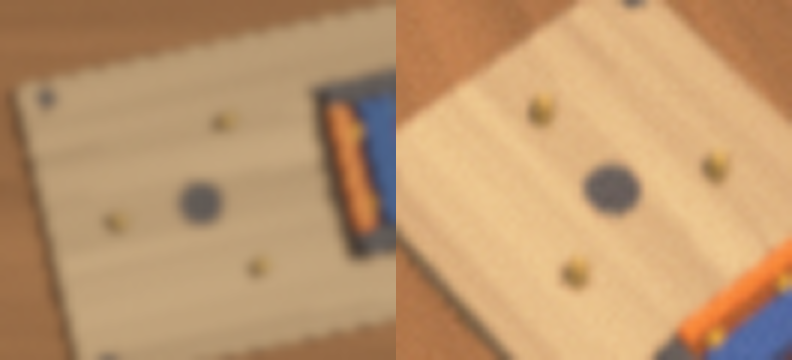

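The picture shows three brass studs around a dark centre spot, (200,204) in the left half and (612,190) in the right half. Nest yaw comes out at about 104.4° for +y and the centre near (0.5185, -0.0775). Transferring now, with a turn of -65.4°.

Request:
{"api": "move_arm", "payload": {
  "deltas": [0,0,-0.1,0,-3,2,-1,0,0,-0.115,0,-4.4,1,-1,0,0,-0.115,0,-4.5,0,-1,0,0,-0.115,0,-4.5,0,-1,0,0,-0.115,0,-4.5,0,-1,0,0,-0.115,0,-4.5,0,-1,0,0,-0.115,0,-4.5,0,-1,0,0,-0.115,0,-4.5,0,-1,0,0,-0.115,0,-4.5,0,-1,0,0,-0.121,0,-4.1,0,-1]
}}

```text
t: 5.35
eef_pos: [0.5183, -0.0775, 0.1016]
eef_rot: [-3.14, 0.001, 1.023]
force: [0.2, -0.5, -3.9]
finger_gap: 0.0397
finger_force: 30.0
```

Request:
{"api": "move_arm", "payload": {
  "deltas": [0,0,0,0,0,-0.5,-1,0,0,0,0,0,-0.5,-1,0,0,0,0,0,-0.5,-1,0,0,0,0,0,-0.5,-1,0,0,0,0,0,0,-1,0,0,0,0,0,0,-1,0,0,0,0,0,0,-1,0,0,0,0,0,0,-1,0,0,0,0,0,0,-1,0,0,0,0,0,0,-1]
}}

```text
t: 6.35
eef_pos: [0.5199, -0.0754, 0.0827]
eef_rot: [3.141, -0.0, 1.029]
force: [0.2, -0.0, -4.5]
finger_gap: 0.0395
finger_force: 30.0
```

Run:
```python
from h import *
np.set_printoptions(precision=4,suppress=True)
o=r.get_obs();print(o['t'],o['eef_pos'],o['eef_rot'],o['force'],o['wrist_torque'],o['qpos'])
a=r.get_image("wrist"); save(a,"pics/f.png",None,1.5)
print(a["cam_to_world"])
```

```text
6.35 [ 0.5199 -0.0754  0.0827] [ 3.1413 -0.0002  1.0288] [ 0.2392 -0.0029 -4.5232] [-0.0658  0.0523  0.0034] [-0.3475  0.4811  0.5346  2.0354 -0.3668  0.7176 -0.1245]
[[ 0.8563 -0.4926 -0.1556  0.5617]
 [-0.5165 -0.8172 -0.2556 -0.003 ]
 [-0.0012  0.2992 -0.9542  0.2524]
 [ 0.      0.      0.      1.    ]]
```

View pics/f.png

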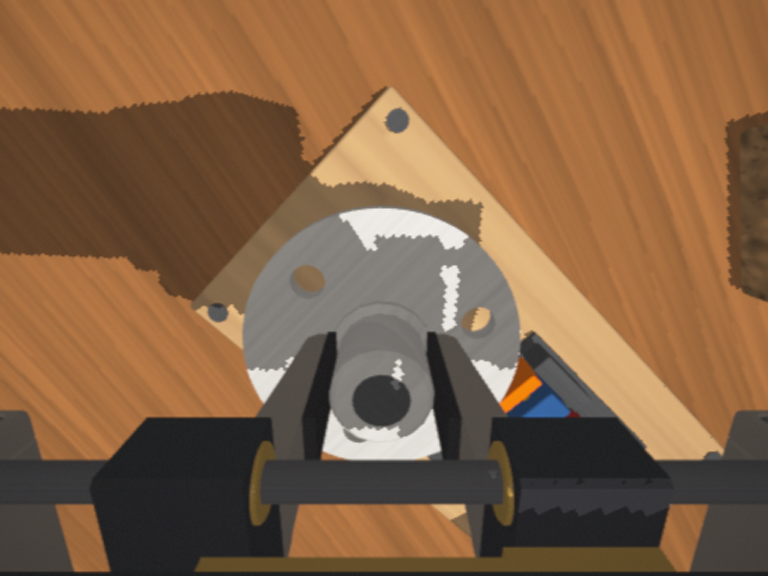

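The picture shows the plate held over the board: holes at (307,280) and (477,320), boss top at (381,400), board screws at (397,120) and (218,313). Next I work out the offset from the nest.

Run:
```python
from h import *
np.set_printoptions(precision=4,suppress=True)
a=r.get_image("wrist")
s=1/1.5
h1=ray(a,(307*s,280*s),0.068);h2=ray(a,(477*s,320*s),0.068)
d=(h2-h1)[:2];L=np.hypot(*d);print("holes",h1,h2,L,.047*3**.5)
# third vertex; centroid: perpendicular from midpoint
n=np.array([-d[1],d[0]])/L; mid=(h1+h2)[:2]/2
for sg in(1,-1):
  c=mid+sg*n*.0235; print("c",c,np.degrees(np.arctan2(*(h1[:2]-c)[::-1]))%120)
print("boss",ray(a,(381*s,400*s),0.114))
s1=ray(a,(397*s,120*s),.018);s2=ray(a,(218*s,313*s),.018);print("screws",s1,s2,np.hypot(*(s1-s2)[:2]))
dd=(s1-s2)[:2];dd/=np.hypot(*dd);print("yaw",np.degrees(np.arctan2(dd[1],dd[0])))
m=(s1+s2)[:2]/2; print("nest",m+np.array([dd[1],-dd[0]])*.0697)
T=r.get_image("top");S=r.get_image("side")
print("spot",ray(T,(336.9,193.6),.018),ray(S,(290.6,271.3),.018))
for im in(T,S):
  for x in r.landmark_of(im,"plate_mid"): 
    p=w(im,x["location"]); print(p) if p[1]<.1 else 0
```

```text
holes [ 0.5037 -0.0332  0.068 ] [ 0.5612 -0.0908  0.068 ] 0.08133979698539671 0.08140638795573722
c [ 0.5491 -0.0454] 44.95958365575629
c [ 0.5158 -0.0786] 104.91896957504326
boss [ 0.5155 -0.0791  0.114 ]
screws [0.5767 0.0064 0.018 ] [ 0.4311 -0.031   0.018 ] 0.15032238827764324
yaw 14.42391291384495
nest [ 0.5212 -0.0798]
spot [ 0.5202 -0.0774  0.018 ] [ 0.5198 -0.0784  0.018 ]
[ 0.5158 -0.0779  0.0878]
```

Request:
{"api": "move_arm", "payload": {
  "deltas": [0,0,-0.005,0.25,0,0,-1,0,0,0,0.2,0,-0.5,-1,0,0,0,0,0,-0.5,-1,0,0,0,0,0,-0.5,-1,0,0,0,0,0,-0.5,-1,0,0,0,0,0,0,-1,0,0,0,0,0,0,-1,0,0,0,0,0,0,-1,0,0,0,0,0,0,-1,0,0,0,0,0,0,-1]
}}

```text
t: 7.65
eef_pos: [0.5244, -0.0754, 0.0628]
eef_rot: [3.141, -0.0, 1.024]
force: [0.0, -0.2, -3.9]
finger_gap: 0.0396
finger_force: 30.0
```

Run:
```python
from h import *
np.set_printoptions(precision=4,suppress=True)
o=r.get_obs();print(o['t'],o['eef_pos'],o['eef_rot'],o['force'])
a=r.get_image("wrist"); save(a,"pics/g.png",(150,130,360,290),3.5)
```

```text
7.65 [ 0.5244 -0.0754  0.0628] [ 3.1413 -0.0002  1.0237] [ 0.0211 -0.1785 -3.8558]
```

View pics/g.png

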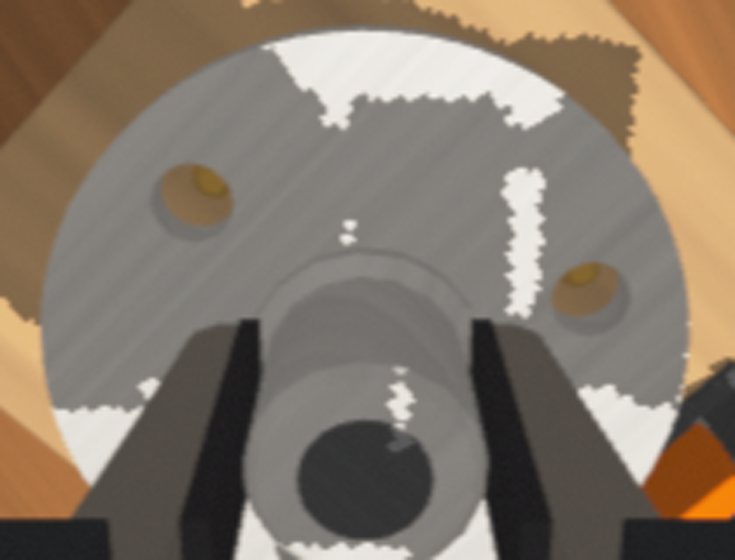

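Brass stud tips show through the holes at (211,181) and (580,272); the hole rims are centred at (193,202) and (590,298).

Run:
```python
from h import *
np.set_printoptions(precision=4,suppress=True)
a=r.get_image("wrist")
f=lambda u,z:ray(a,(150+u[0]/3.5-.36,130+u[1]/3.5-.36),z)
def cen(h1,h2):
  d=(h2-h1)[:2];L=np.hypot(*d);n=np.array([-d[1],d[0]])/L
  c=(h1+h2)[:2]/2-n*.0235; return c,L,np.degrees(np.arctan2(*(h1[:2]-c)[::-1]))%120
print("plate",cen(f((193,202),.05),f((590,298),.05)))
for z in(.034,.030): print("stud",cen(f((211,181),z),f((580,272),z)))
# predicted view of studs/holes for nest guess
for n in [(.5203,-.0785)]:
  for ang in(104.4,-15.6):
    p=np.array([n[0]+.047*np.cos(np.radians(ang)),n[1]+.047*np.sin(np.radians(ang)),.034]); print(ang,(pix(a,p)-[150,130]+.36)*3.5)
```

```text
plate (array([ 0.5202, -0.0786]), np.float64(0.08079497153528098), np.float64(104.08035175186515))
stud (array([ 0.521 , -0.0795]), np.float64(0.08115183111500025), np.float64(104.0253673184402))
stud (array([ 0.5204, -0.0807]), np.float64(0.0827874728829853), np.float64(104.51874004970898))
104.4 [204.1566 179.383 ]
-15.6 [575.2628 268.9747]
```

Aligned to about 1 mm. Lowering gently.

Request:
{"api": "move_arm", "payload": {
  "deltas": [0,0,0,0.05,0,-0.3,-1,0,0,0,0,0,-0.3,-1,0,0,0,0,0,-0.3,-1,0,0,0,0,0,-0.3,-1,0,0,0,0,0,-0.3,-1,0,0,0,0,0,-0.3,-1,0,0,0,0,0,-0.2,-1,0,0,0,0,0,-0.1,-1,0,0,0,0,0,0,-1,0,0,0,0,0,0,-1]
}}

```text
t: 8.75
eef_pos: [0.5249, -0.0755, 0.0417]
eef_rot: [3.141, -0.0, 1.024]
force: [-0.1, 0.6, -4.0]
finger_gap: 0.0395
finger_force: 30.0
```

Request:
{"api": "move_arm", "payload": {
  "deltas": [0,0,0,0,0,-0.1,-1,0,0,0,0,0,0,-1,0,0,0,0,0,0,0.4,0,0,0,0,0,0,0.4,0,0,0,0,0,0,0.4,0,0,0,0,0,0,0.4,0,0,0,0,0,1,0.4,0,0,0,0,0,3,0.4,0,0,0,0,0,4,0.4,0,0,0,0,0,4,0.4]
}}

```text
t: 9.75
eef_pos: [0.5243, -0.0757, 0.1623]
eef_rot: [-3.141, 0.001, 1.023]
force: [1.6, 0.4, 1.1]
finger_gap: 0.0647
finger_force: 0.0
```

Run:
```python
from h import *
np.set_printoptions(precision=4,suppress=True)
o=r.get_obs();print(o['t'],o['eef_pos'],o['eef_rot'],o['force'],o['finger_gap'])
a=r.get_image("wrist"); save(a,"pics/h.png",None,1.5)
for q in("plate_mid","pivot","knob","face","nest"):
  for x in r.landmark_of(a,q): print(q,x["confidence"],w(a,x["location"]))
```

```text
9.75 [ 0.5243 -0.0757  0.1623] [-3.1412  0.0007  1.0231] [1.5751 0.4356 1.0852] 0.06469168026825456
plate_mid 0.93 [ 0.5246 -0.0791  0.0421]
plate_mid 0.71 [ 0.7603 -0.1549 -0.0005]
pivot 0.39 [ 0.5225 -0.0807  0.0425]
knob 0.97 [ 0.4876 -0.2712  0.082 ]Traceback (most recent call last):
  File "<stdin>", line 6, in <module>
ValueError: it knows: bowl, jig, knob, nest, pivot, plate_mid, sanding_block, wax_tin
```

View pics/h.png

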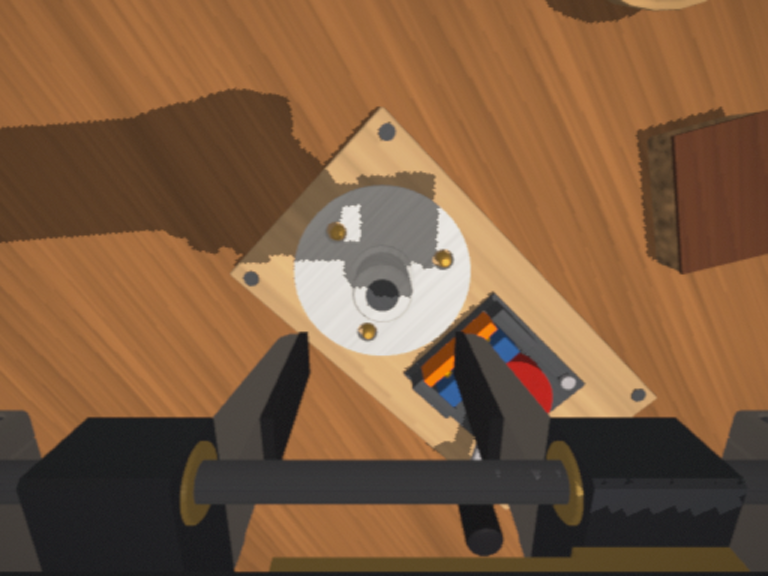

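All three studs stand through the holes at (337,231), (443,259), (367,331); the disc lies flat, and the orange jaw face is just clear of the rim near (470,340). Now I go to the handle.

Request:
{"api": "move_arm", "payload": {
  "deltas": [0,0,0,-0.8,-3.9,0,0.4,0,0,0,-0.8,-3.9,0,0.4,0,0,0,-0.7,-3.9,0,0.4,0,0,0,-0.7,-3.9,0,0.4,0,0,0,-0.6,-3.9,0,0.4,0,0,0,0,0,0,0.4,0,0,0,0,0,-2.4,0.4,0,0,0,0,0,-2.4,0.4,0,0,0,0,0,-2.4,0.4,0,0,0,0,0,0,0.4]
}}

```text
t: 10.95
eef_pos: [0.486, -0.2681, 0.0848]
eef_rot: [-3.133, 0.001, 1.024]
force: [-0.9, 0.3, -0.8]
finger_gap: 0.0643
finger_force: 0.0
```

Run:
```python
from h import *
np.set_printoptions(precision=4,suppress=True)
o=r.get_obs();print(o['t'],o['eef_pos'],o['eef_rot'],o['force'],o['finger_gap'])
a=r.get_image("wrist"); save(a,"pics/i.png",None,1.5)
for x in r.landmark_of(a,"knob")+r.landmark_of(a,"pivot"): print(x["confidence"],w(a,x["location"]))
```

```text
10.95 [ 0.486  -0.2681  0.0848] [-3.1334  0.0013  1.0243] [-0.8782  0.3361 -0.8388] 0.06426053732639973
0.65 [ 0.4923 -0.2729  0.0792]
0.64 [ 0.5543 -0.2047  0.0769]
```

View pics/i.png

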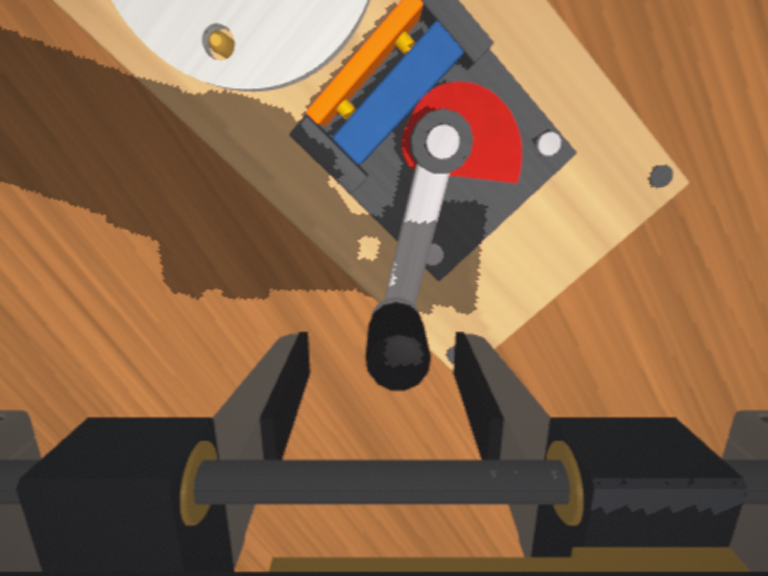

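The view shows the handle at (398,355) between the fingers, the arm to the pivot at (443,142), the red cam, and the blue jaw with the orange face still free (about 8 mm, yellow pins at (404,42) and (346,108)). I'll pinch the handle.

Request:
{"api": "move_arm", "payload": {
  "deltas": [0,0,0,0.4,-0.35,-0.6,0.4,0,0,0,0,0,-0.6,0.4,0,0,0,0,0,-0.6,0.4,0,0,0,0,0,0,0.4,0,0,0,0,0,0,-1,0,0,0,0,0,0,-1,0,0,0,0,0,0,-1,0,0,0,0,0,0,-1,0,0,0,0,0,0,-1,0,0,0,0,0,0,-1],
  "grip_force": 25
}}

```text
t: 12.1
eef_pos: [0.4921, -0.2736, 0.0706]
eef_rot: [-3.14, -0.0, 1.024]
force: [-2.8, 0.5, 2.7]
finger_gap: 0.0272
finger_force: 25.0
```

Run:
```python
from h import *
np.set_printoptions(precision=4,suppress=True)
o=r.get_obs();print(o['t'],o['eef_pos'],o['eef_rot'],o['force'],o['finger_gap'])
a=r.get_image("wrist"); cv2.imwrite("pics/ref.png",a["frame"][:,:,::-1])
print("knob",pix(a,[.49,-.271,.099]),"piv from px",[ray(a,(443/1.5,142/1.5),z) for z in(.055,.06,.065)])
f=a["frame"];h=cv2.cvtColor(f,cv2.COLOR_RGB2HSV)
org=((h[:,:,0]>8)&(h[:,:,0]<20)&(h[:,:,1]>200)&(h[:,:,2]>150)).astype(np.uint8)
blu=((h[:,:,0]>100)&(h[:,:,0]<125)&(h[:,:,1]>110)&(h[:,:,2]>80)).astype(np.uint8)
for m in(org,blu):
  c=max(cv2.findContours(m,0,1)[0],key=cv2.contourArea);print(cv2.contourArea(c),cv2.minAreaRect(c))
for x in r.landmark_of(a,"pivot"): print(x["confidence"],w(a,x["location"]))
```

```text
12.1 [ 0.4921 -0.2736  0.0706] [-3.14   -0.0002  1.0237] [-2.7612  0.5129  2.6942] 0.027228644099937478
knob [251.559 253.843] piv from px [array([ 0.5581, -0.2112,  0.055 ]), array([ 0.5575, -0.211 ,  0.06  ]), array([ 0.5569, -0.2107,  0.065 ])]
1734.0 ((227.1544189453125, 35.61063003540039), (19.470989227294922, 105.98960876464844), 40.81508255004883)
3326.0 ((253.24481201171875, 56.66206359863281), (32.13860321044922, 114.1044921875), 41.6335334777832)
0.84 [ 0.5517 -0.2049  0.0763]
```

Request:
{"api": "move_arm", "payload": {
  "deltas": [0,0,0,0.72,-0.55,0,-1,0,0,0,0.77,-0.48,0,-1,0,0,0,0.82,-0.4,0,-1,0,0,0,0.85,-0.31,0,-1,0,0,0,0.88,-0.23,0,-1,0,0,0,0.9,-0.14,0,-1,0,0,0,0,0,0,-1,0,0,0,0,0,0,-1,0,0,0,0,0,0,-1,0,0,0,0,0,0,-1]
}}

```text
t: 13.2
eef_pos: [0.5426, -0.2972, 0.0708]
eef_rot: [3.138, 0.002, 1.023]
force: [1.7, -6.3, -2.6]
finger_gap: 0.0274
finger_force: 25.0
```

Run:
```python
from h import *
np.set_printoptions(precision=4,suppress=True)
o=r.get_obs();print(o['t'],o['eef_pos'],o['eef_rot'],o['force'],o['finger_gap'])
a=r.get_image("wrist"); save(a,"pics/j.png",(100,0,440,200),2.3)
```

```text
13.2 [ 0.5426 -0.2972  0.0708] [3.1376 0.0021 1.0227] [ 1.7013 -6.336  -2.6236] 0.02737801031375447
```

View pics/j.png

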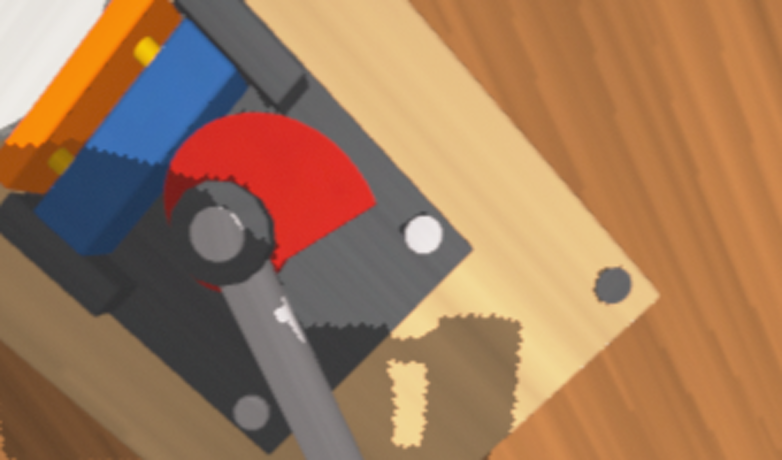

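The view shows the face still free, with the lever now pointing down the picture. From here I measure the orange/blue spacing numerically, rectified into the nest frame.

```bash
cat > gap.py <<'E'
from h import *
import sys
np.set_printoptions(precision=4,suppress=True)
yaw=np.radians(14.4);N=np.array([.5203,-.0785])
ex=np.array([np.cos(yaw),np.sin(yaw)]);ey=np.array([-ex[1],ex[0]])
def rect(a,z,xs,ys):
  X,Y=np.meshgrid(xs,ys); P=N+X[...,None]*ex+Y[...,None]*ey
  Q=np.concatenate([P,np.full(X.shape+(1,),z)],-1)
  T=np.linalg.inv(a["cam_to_world"]);C=Q@T[:3,:3].T+T[:3,3];u=C@a["K"].T;u=(u[...,:2]/u[...,2:]).astype(np.float32)
  return cv2.remap(a["frame"],u[...,0],u[...,1],cv2.INTER_LINEAR)
def prof(a,z=.045,x0=-.008,x1=.008):
  ys=np.arange(-.115,-.055,.0005);m=rect(a,z,np.arange(x0,x1,.0005),ys)
  return ys,cv2.cvtColor(np.median(m,1).astype(np.uint8)[None],cv2.COLOR_RGB2HSV)[0].astype(int)
if __name__=="__main__":
  o=r.get_obs();print(o['t'],o['eef_pos'],o['force'])
  a=r.get_image("wrist")
  ys,p=prof(a)
  print(" ".join(f"{y*1e3:.1f}:{h},{s},{v}" for y,(h,s,v) in zip(ys[::2],p[::2])))
E
python3 gap.py
```

```text
13.25 [ 0.5426 -0.2972  0.0708] [ 0.6444 -5.7674 -2.0516]
-115.0:1,182,115 -114.0:1,195,119 -113.0:1,193,119 -112.0:2,182,119 -111.0:3,176,119 -110.0:3,172,113 -109.0:154,81,72 -108.0:108,140,84 -107.0:107,151,86 -106.0:108,151,88 -105.0:107,158,102 -104.0:107,169,151 -103.0:107,167,159 -102.0:107,167,166 -101.0:107,169,178 -100.0:107,169,177 -99.0:107,169,177 -98.0:107,169,177 -97.0:107,169,177 -96.0:107,169,178 -95.0:107,170,179 -94.0:107,170,179 -93.0:107,170,179 -92.0:107,170,179 -91.0:107,170,180 -90.0:107,170,179 -89.0:107,168,176 -88.0:117,76,128 -87.0:11,203,161 -86.0:13,234,170 -85.0:13,232,169 -84.0:13,233,170 -83.0:13,233,170 -82.0:13,234,171 -81.0:13,234,171 -80.0:13,237,180 -79.0:15,244,237 -78.0:17,245,246 -77.0:17,245,246 -76.0:17,245,246 -75.0:17,245,246 -74.0:17,245,246 -73.0:16,245,245 -72.0:13,150,242 -71.0:14,14,236 -70.0:19,9,235 -69.0:19,9,236 -68.0:17,8,237 -67.0:21,8,237 -66.0:19,9,237 -65.0:19,9,236 -64.0:19,9,233 -63.0:19,9,232 -62.0:19,9,233 -61.0:17,10,232 -60.0:15,9,231 -59.0:17,10,231 -58.0:19,9,230 -57.0:19,9,230 -56.0:20,10,233
```

Request:
{"api": "move_arm", "payload": {
  "deltas": [0,0,0,0.91,-0.15,0,-1,0,0,0,0.91,0.04,0,-1,0,0,0,0.9,0.13,0,-1,0,0,0,0.88,0.22,0,-1,0,0,0,0.86,0.31,0,-1,0,0,0,0.82,0.39,0,-1,0,0,0,0,0,0,-1,0,0,0,0,0,0,-1,0,0,0,0,0,0,-1,0,0,0,0,0,0,-1]
}}

```text
t: 14.3
eef_pos: [0.596, -0.2874, 0.0708]
eef_rot: [3.137, 0.001, 1.023]
force: [2.8, -6.1, -2.7]
finger_gap: 0.0273
finger_force: 25.0
```

```bash
python3 gap.py
```

```text
14.3 [ 0.596  -0.2874  0.0708] [ 2.7768 -6.0952 -2.6973]
-115.0:1,189,116 -114.0:1,193,120 -113.0:1,196,121 -112.0:1,196,121 -111.0:1,194,121 -110.0:1,194,121 -109.0:1,194,121 -108.0:1,193,120 -107.0:1,193,120 -106.0:1,193,119 -105.0:1,187,117 -104.0:172,132,93 -103.0:114,104,83 -102.0:107,151,88 -101.0:107,151,88 -100.0:107,151,91 -99.0:108,155,99 -98.0:107,155,102 -97.0:107,158,102 -96.0:107,158,102 -95.0:107,155,102 -94.0:107,158,102 -93.0:107,158,102 -92.0:107,156,103 -91.0:107,158,103 -90.0:107,156,103 -89.0:107,156,103 -88.0:107,156,103 -87.0:107,156,103 -86.0:107,157,104 -85.0:107,157,104 -84.0:107,157,104 -83.0:109,130,100 -82.0:6,130,116 -81.0:13,222,141 -80.0:13,224,141 -79.0:13,224,141 -78.0:13,224,141 -77.0:13,224,141 -76.0:13,224,141 -75.0:13,224,140 -74.0:13,227,145 -73.0:13,230,161 -72.0:13,229,168 -71.0:13,231,168 -70.0:13,229,168 -69.0:13,231,167 -68.0:13,231,167 -67.0:13,223,167 -66.0:11,111,156 -65.0:16,19,144 -64.0:19,15,140 -63.0:15,14,141 -62.0:15,14,141 -61.0:15,15,139 -60.0:15,15,139 -59.0:15,15,139 -58.0:15,15,138 -57.0:19,15,138 -56.0:17,16,142
```

Request:
{"api": "move_arm", "payload": {
  "deltas": [0,0,0,0.83,0.38,0,-1,0,0,0,0.73,0.55,0,-1,0,0,0,0.67,0.62,0,-1,0,0,0,0.6,0.68,0,-1,0,0,0,0,0,0,-1,0,0,0,0,0,0,-1,0,0,0,0,0,0,-1,0,0,0,0,0,0,-1,0,0,0,0,0,0,-1,0,0,0,0,0,0,-1]
}}

```text
t: 15.35
eef_pos: [0.6244, -0.2637, 0.0708]
eef_rot: [3.139, -0.001, 1.024]
force: [4.8, -4.4, -2.9]
finger_gap: 0.027
finger_force: 25.0
```

```bash
cat >> gap.py <<'E'
  print("pivot",[w(a,x["location"]) for x in r.landmark_of(a,"pivot")])
E
python3 gap.py
```

```text
15.35 [ 0.6244 -0.2637  0.0708] [ 4.8276 -4.3714 -2.8597]
-115.0:1,192,122 -114.0:1,195,123 -113.0:1,195,123 -112.0:1,195,124 -111.0:1,195,124 -110.0:1,195,124 -109.0:1,195,124 -108.0:1,195,124 -107.0:1,195,123 -106.0:1,195,123 -105.0:1,195,123 -104.0:1,192,122 -103.0:1,192,122 -102.0:1,192,122 -101.0:1,188,121 -100.0:173,138,98 -99.0:116,96,85 -98.0:107,149,89 -97.0:107,150,90 -96.0:107,154,96 -95.0:107,155,102 -94.0:107,154,104 -93.0:107,157,104 -92.0:107,158,105 -91.0:107,157,104 -90.0:107,157,104 -89.0:107,158,105 -88.0:107,155,105 -87.0:107,155,105 -86.0:107,155,105 -85.0:107,155,105 -84.0:107,155,105 -83.0:107,155,105 -82.0:107,156,106 -81.0:107,156,106 -80.0:107,155,105 -79.0:118,73,94 -78.0:10,178,132 -77.0:13,223,144 -76.0:13,225,145 -75.0:13,225,144 -74.0:13,225,144 -73.0:13,225,144 -72.0:13,225,145 -71.0:13,229,158 -70.0:13,233,170 -69.0:13,233,171 -68.0:13,233,171 -67.0:13,233,171 -66.0:13,233,171 -65.0:13,231,171 -64.0:11,167,166 -63.0:12,37,152 -62.0:17,16,148 -61.0:15,14,145 -60.0:19,14,143 -59.0:15,14,145 -58.0:19,14,143 -57.0:19,14,142 -56.0:19,14,142
pivot [array([ 0.551 , -0.2049,  0.077 ])]
```

Request:
{"api": "move_arm", "payload": {
  "deltas": [0,0,0,0.65,0.65,0,-1,0,0,0,0.46,0.79,0,-1,0,0,0,0.38,0.83,0,-1,0,0,0,0,0,0,-1,0,0,0,0,0,0,-1,0,0,0,0,0,0,-1,0,0,0,0,0,0,-1,0,0,0,0,0,0,-1,0,0,0,0,0,0,-1,0,0,0,0,0,0,-1]
}}

```text
t: 16.45
eef_pos: [0.6379, -0.2403, 0.0706]
eef_rot: [-3.141, -0.0, 1.024]
force: [-2.6, 0.1, 4.2]
finger_gap: 0.0276
finger_force: 25.0
```

```bash
python3 gap.py
```

```text
16.45 [ 0.6379 -0.2403  0.0706] [-2.5562  0.0684  4.1999]
-115.0:1,193,128 -114.0:1,195,128 -113.0:1,195,128 -112.0:1,195,128 -111.0:1,196,129 -110.0:1,193,128 -109.0:1,195,128 -108.0:1,195,127 -107.0:1,195,127 -106.0:1,195,127 -105.0:1,194,126 -104.0:1,192,126 -103.0:1,194,126 -102.0:1,195,127 -101.0:1,193,127 -100.0:1,195,128 -99.0:1,193,128 -98.0:1,189,127 -97.0:174,150,107 -96.0:122,82,84 -95.0:108,148,93 -94.0:107,153,95 -93.0:107,155,102 -92.0:107,155,107 -91.0:107,156,108 -90.0:107,155,107 -89.0:107,156,108 -88.0:107,156,108 -87.0:107,156,108 -86.0:107,156,108 -85.0:107,156,108 -84.0:107,156,108 -83.0:107,154,109 -82.0:107,154,109 -81.0:107,154,109 -80.0:107,154,109 -79.0:107,155,110 -78.0:107,155,110 -77.0:108,147,109 -76.0:169,62,99 -75.0:12,205,149 -74.0:13,225,151 -73.0:13,224,150 -72.0:13,225,151 -71.0:13,228,162 -70.0:13,233,176 -69.0:13,234,178 -68.0:13,234,178 -67.0:13,232,178 -66.0:13,232,178 -65.0:13,232,178 -64.0:12,191,176 -63.0:11,58,162 -62.0:18,16,156 -61.0:17,15,155 -60.0:19,13,153 -59.0:15,14,150 -58.0:15,14,150 -57.0:17,15,151 -56.0:19,14,149
pivot [array([ 0.5538, -0.2054,  0.0767])]
```

Face pushed in about 3.5 mm and the orange face has stopped moving, so I let go and lift clear.

Request:
{"api": "move_arm", "payload": {
  "deltas": [0,0,0,0,0,0,0.4,0,0,0,0,0,0,0.4,0,0,0,0,0,0,0.4,0,0,0,0,0,0,0.4,0,0,0,0,0,0,0.4,0,0,0,0,0,1,0.4,0,0,0,0,0,3,0.4,0,0,0,0,0,3,0.4,0,0,0,0,0,1,0.4,0,0,0,0,0,0,0.4]
}}

```text
t: 17.55
eef_pos: [0.6392, -0.2411, 0.1527]
eef_rot: [3.138, -0.001, 1.024]
force: [-0.6, 1.4, -0.6]
finger_gap: 0.064
finger_force: 0.0
```

```bash
python3 gap.py
python3 - <<'E'
from h import *
for n in("top","side","wrist"):
  a=r.get_image(n)
  for q in("plate_mid","nest"):
    for x in r.landmark_of(a,q):
      p=w(a,x["location"]); print(n,q,p) if p[1]<.1 and p[0]<.6 else 0
E
```

```text
17.55 [ 0.6392 -0.2411  0.1527] [-0.6228  1.395  -0.6482]
-115.0:1,192,113 -114.0:1,199,123 -113.0:1,208,164 -112.0:1,210,187 -111.0:1,207,170 -110.0:1,204,151 -109.0:1,204,151 -108.0:2,209,154 -107.0:2,209,171 -106.0:1,210,187 -105.0:1,210,186 -104.0:1,209,179 -103.0:1,205,147 -102.0:1,196,117 -101.0:1,193,111 -100.0:1,194,112 -99.0:1,194,112 -98.0:1,192,110 -97.0:179,170,105 -96.0:165,105,80 -95.0:116,95,75 -94.0:108,149,82 -93.0:107,155,89 -92.0:107,155,92 -91.0:107,157,94 -90.0:107,160,94 -89.0:107,157,94 -88.0:107,157,94 -87.0:107,157,94 -86.0:107,155,94 -85.0:107,157,94 -84.0:107,155,94 -83.0:107,155,94 -82.0:107,157,94 -81.0:107,156,95 -80.0:107,156,95 -79.0:107,158,95 -78.0:107,156,95 -77.0:109,126,93 -76.0:168,53,87 -75.0:10,171,122 -74.0:13,220,130 -73.0:13,224,130 -72.0:13,224,133 -71.0:13,226,143 -70.0:13,228,154 -69.0:13,230,155 -68.0:13,229,156 -67.0:13,229,157 -66.0:13,229,156 -65.0:12,219,156 -64.0:10,155,151 -63.0:11,57,139 -62.0:15,19,136 -61.0:17,17,137 -60.0:19,15,136 -59.0:17,17,136 -58.0:19,15,133 -57.0:15,15,132 -56.0:19,15,132
pivot [array([ 0.5497, -0.2   ,  0.0759])]
top plate_mid [ 0.5194755  -0.07440817  0.04495646]
top nest [ 0.52344846 -0.07830006  0.02012586]
side plate_mid [ 0.51989895 -0.07210499  0.04518739]
side nest [ 0.51731358 -0.07794693  0.01479598]
wrist plate_mid [ 0.52069931 -0.07766319  0.04372748]
```

```bash
python3 -c "
from rig import r
print(r.job_done())"
```

```text
the job is handed in; nothing more can be done
None
```

The small faceplate sits flat over the three studs, the jaw presses on it with the sprung face pushed in about 3.5 mm by camera measurement, and plate and handle are released. The job is handed in, with no verdict returned.

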